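Snap the tube clip shut with the pliers

ROBOT

A 6-joint arm with a two-finger parallel gripper is mounted at the origin on a cart in front of the work surface, level with it; the furniture and walls round the work are solid. World frame = base frame: x ahead of the robot, y to its left, z up, the work surface at z = 0. Lengths are in m, angles in degrees, forces in N, time in s.
With the tool pointing down it reaches from about 0.3 to 0.75 m from the base axis. Payload 8.5 kg.
Tool frame: the origin (TCP) lies midway between the tips of the shut fingers; the grasp point (between the pads) lies 19 mm behind it (env.grip_depth is the distance from the TCP to the grasp point, in m); y points along the fingers, x is the direction in which the jaws open and shut, and the axes are right-handed (so a half turn about y gives the same grasp; the last joint's range is limited). The gripper opens to 85 mm and grips with 20 to 120 N. Pads are 22 mm wide; open, the fingers measure 114 mm over their backs; the gripper's body (76 mm by 85 mm) begins 54 mm behind the grasp point. The pads swing forward as they close: fully open they stand 13 mm farther back than shut.
Start: joints at [57.508, 21.807, 74.336, -0, 83.858, -12.336], TCP at [0.19, 0.516, 0.231] pointing down, gripper open.
Joint ranges: [-178.18, 178.18], [-50.72, 133.34], [12.68, 142.11], [-81.47, 261.47], [9.98, 163.14], [-165.26, 165.26]. Speed limits (degrees/s): [136.94, 136.94, 180, 180, 180, 180].

INTERFACE

Orientations are given as a 3x3 rotation matrix whose columns are the frame's x, y, z axes.
In Python, from rig import env gives the robot as it stands.
- The arm moves only by the shell command python3 -m inch 'ROWS' [FORCE]. ROWS is JSON, a list that holds one entry, the list of rows, each a list of 7 numbers: the gripper command: -1 is shut, 1 is fully open, values between are in proportion, then the shift along the world's x, y, z in cm, then the turn, a rotation vector about the world's x, y, z in degrees. In form: [[[grip, dx, dy, dz, rx, ry, rz], ...]]. A call has 1 to 20 rows; each row is the pose to reach, as a shift and turn from the pose commanded when the call began; what a row does not reach only later rows make up. A row lasts 1/8 s, in which the tool goes at most 62.5 mm and 10.7 degrees, less where a joint would pass 70% of its speed; a pose out of reach is approached as far as the arm can. A call with a gripper value outside its range is refused whole. The fingers move at their own pace and stop on an object; FORCE is the grip in N (left out, the last holds). Time passes only in rows, so rows that repeat a pose let the fingers close. It gives the time, the measured TCP pose, the force and the opening at its end, in the units of the state.
- env.observe(): the state, without advancing time (a new reading comes with each control period).
- env.get_image(name): name is "scene" or "top"; returns a dict with "frame" (480x640x3 uint8, red, green, blue), "mtx" (3x3 intrinsics, pixels), "rvec" (rotation vector, rad) and "tvec" (3), from world to camera coordinates, as OpenCV has them. Camera axes: x right, y down, z forward; pixel columns grow to the right and rows downward; lengths in m; the calibration is good to about 2 mm. A picture is of the moment at which its call begins. There is no depth.
- env.close_job(): hands the job in, once; it reports no verdict.
The state is a dict: "time_s": time; "q": joint angles; "qvel": joint speeds; "joint_efforts": joint torques, N m; "position": TCP position; "tool_rot": TCP orientation; "ft_force": force on the tool from outside, world axes, zero at the start; "wrist_torque": the same for the moment, N m; "grip_width": finger opening in m.
Only numpy, scipy, OpenCV 4.12 (cv2) and the standard library are available. Lean on these libraries where they do the work, as an engineer would, in place of code of your own. Each camera call takes 0.05 s, during which the arm holds its last target.

TASK

With the green-handled spring pliers, snap the open clip on the brass tube shut: put their jaws astride the clip's two ears and squeeze slowly and gently until it clicks and stays shut, without crushing it, and do not touch the clip with the hand itself. Then lay the pliers back on their rest as they were, flat across both bars with the jaws pointing the same way, and leave the other things where they are.

Things in the scene. Friction and masses are not known exactly. Their poses are not given: they have to be found in the camera images.
- pivot (a point): Pivot of the spring pliers (200 mm long, 140 g, green handles), mid-thickness. Frame of the half with the handle at +y and jaw at -y: x to the jaws, handles to -x, z up. The other half turns about z: the pliers' centre line is this x axis turned about z by minus half of pliers_b. The ears belong between the jaws, 55 mm ahead of the pivot; grip 80 mm behind it.
- pliers: The whole pliers; frame as pivot, origin 8 mm lower (underside). Handles: straight grips 16 mm high, 47 to 129 mm behind the pivot; 80 mm behind it they measure 66 mm over the outer faces when open, 80 mm less per rad squeezed. Jaws: straight bars 10 mm high, to 70 mm ahead of the pivot; at 55 mm the gap is 26 mm when open, 55 mm less per rad squeezed.
- pliers_b (a joint): How far the pliers are squeezed, rad: 0 fully open (a spring holds them so), at most 0.36. Gripped 80 mm behind the pivot, the spring alone pushes each handle out with about 9 N at 0 and 13 N at 0.27. The clip clicks at about 0.25.
- clip_ears (a point): Point between the clip's two ears, where they meet when shut, half-way up, 25 mm from the tube's axis. x along the tube away from its free end, z along the ears away from the tube (they lean up to 0.3 rad to either side), y across. Outer face of the black ear 5 mm to +y; of the orange, moving ear about 12 mm to -y when open, 5 mm when shut. Ears 12 mm wide along x, 4 mm thick.
- clip: Snap clip round the brass tube; origin on the tube's axis (75 mm above the worktop), axes as clip_ears. Ears are free from 9 mm below clip_ears to 8 mm above it; below the black ear a ledge reaches 19 mm to +y; a steel catch and a black horn (to 21 mm above clip_ears, 7 mm to +y) top them, so sliding in along the tube is safest. Pushed sideways at the ears with about 5 N, the clip turns stiffly round the tube.
- clip_jaw (a joint): Closing angle of the orange ear, rad: 0 open, loose to 0.06, about 0.195 shut and clicked. Let go before about 0.13 it springs back; beyond, it snaps shut and the push on the handles drops by some 6 N. It takes about 17 N on the ears (25 N on each handle). A steady 30 N on each handle takes it to about 0.212; beyond 0.225 (40 N or more, or sudden squeezing) it is crushed.
- stand: Fixed stand of the brass tube; origin on the worktop under the clip, x along the tube. The tube is 20 mm thick and ends 22 mm before the clip (-x); posts 88 mm high and 36 mm wide hold it 38 to 92 mm behind the clip, on a plate 62 mm wide.
- rest: Fixed rest of the pliers; origin on the worktop under the pivot of the lying pliers, x to their jaws. Plate 170 x 100 x 6 mm with two bars across, tops 34 mm up, on which the pliers lie: one under the pivot with low cheeks 28 mm to each side, one 122 mm behind it under the handle ends. Between the bars there is room for fingers.
- jaw_point (a point): Point fixed to the same half as pivot, 55 mm ahead of the pivot along that half's x axis, mid-thickness: about where the clip's ears belong between the jaws (the true middle of the gap lies on the centre line, up to 8 mm beside it when squeezed).
- jar_cocoa: Small jar with a blue lid, 52 mm wide and 71 mm high, bystander; origin under its centre.
- dropper: Brown dropper bottle, 34 mm wide, 102 mm high, bystander; origin under its centre.
- tablet: Black flat tablet, 245 x 170 x 10 mm, bystander; origin under its centre.
- scissors: Scissors with red handles, 199 mm long, 9 mm high, bystander; origin under their centre.
- marker: White and black marker pen, 135 mm long, 17 mm thick, bystander; origin under its centre.
- spare_pans: Stack of flat grey pans, 95 mm across, 20 mm high, bystander; origin under its centre.
- masking_tape: Roll of brown tape, 100 mm across, 25 mm high, bystander; origin under its centre.

How it is judged (in metres and radians):
On the way, in this order (a step that is already met when the one before it is completed fails the run):
1. the pliers are lifted clear of their rest (height (world z) of pivot above 0.08 m), for 0.2 s.
2. the clip is shut with the pliers at its ears (value of joint clip_jaw above 0.15 rad and distance between jaw_point and clip_ears below 0.03 m), for 0.2 s.
At the end, for the whole second after the job is handed in: The clip is clicked shut (joint 0.16 to 0.21 rad) with no pliers on it; the pliers lie still and flat on both bars of their rest, pivot within 20 mm along and 25 mm across of its place, jaws pointing the way they did within 0.3 rad (value of joint clip_jaw between 0.16 and 0.21 rad and x of pivot in the frame of rest between -0.02 and 0.02 m and y of pivot in the frame of rest between -0.025 and 0.025 m and z of pivot in the frame of rest between 0.037 and 0.047 m and angle between the x axis of pivot and the x axis of rest, either way round below 0.3 rad and angle between pivot's own z axis and vertical below 0.1 rad and linear speed of pliers below 0.02 m/s and x of jaw_point in the frame of rest above 0 m); the robot touches nothing.
It fails at once if the clip is crushed (squeezed beyond 0.225 rad) (value of joint clip_jaw above 0.225 rad).
It fails at once if the hand itself touches the clip (contact force between the fingers and clip above 1 N).
It fails at once if a bystander is shifted by more than 3 cm (distance of any of jar_cocoa, dropper, tablet, scissors, marker, spare_pans, masking_tape from where it was at the start of the episode above 0.03 m).
It also fails if it takes over 48 s, if anything falls off the work surface, if the arm or the gripper's body presses on something with over 40 N, if the wrist force passes 120 N, or if a joint passes its speed limit or range.

## Working session

There is one attempt and no reset: what is moved stays moved. The work goes in short steps, Python scripts to look and compute and a shell command to move; the robot and the scene stay as the last step left them, time stands still between calls to the robot, and variables do not carry over. Pictures are saved under pics/ and viewed, and the job is handed in when it is done.

```bash
ls; mkdir -p pics
python3 - <<'E'
from rig import env
import cv2
print(env.observe())
for n in("scene","top"):
    d=env.get_image(n); cv2.imwrite(f"pics/{n}0.png",d["frame"][:,:,::-1]); print(n,d["mtx"],d["rvec"],d["tvec"])
print(env.grip_depth)
E
```

```text
pics
{'time_s': 0.0, 'q': array([ 5.75077789e+01,  2.18432949e+01,  7.43842638e+01,  6.84987983e-04,
        8.38585729e+01, -1.23347259e+01]), 'qvel': array([ 0.06776596,  0.02114772, -0.07610448, -0.03096745, -0.02662582,
       -0.03543357]), 'joint_efforts': array([-7.09721280e-04, -4.48452079e+01, -2.31277585e+01, -2.01501061e-04,
        4.67615027e-03,  3.73656945e-06]), 'position': array([0.18936308, 0.51606806, 0.23069306]), 'tool_rot': array([[ 3.44602495e-01, -8.17564779e-04, -9.38748343e-01],
       [ 9.38747555e-01, -1.26157649e-03,  3.44603304e-01],
       [-1.46603836e-03, -9.99998870e-01,  3.32744531e-04]]), 'ft_force': array([-0.30432219,  0.28609808, -0.00752905]), 'wrist_torque': array([ 0.02063546,  0.04921132, -0.05326993]), 'grip_width': 0.08543722712341774}
scene [[517.87082601   0.         323.53983762]
 [  0.         517.87082601 236.38440002]
 [  0.           0.           1.        ]] [ 2.07136422 -1.05378853  0.49653153] [-0.32079313  0.35589439  0.86698061]
top [[551.17319518   0.         314.21578086]
 [  0.         551.17319518 242.23653923]
 [  0.           0.           1.        ]] [ 2.15560172 -2.18358456  0.12813077] [0.00247003 0.55605367 1.55719893]
0.0187
```

View pics/scene0.png

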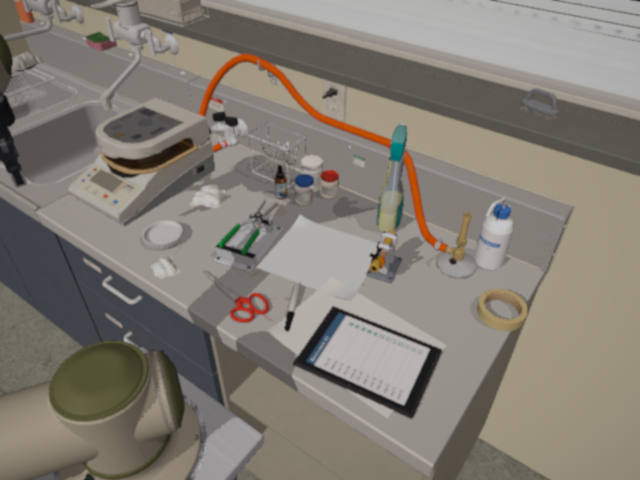

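View pics/top0.png

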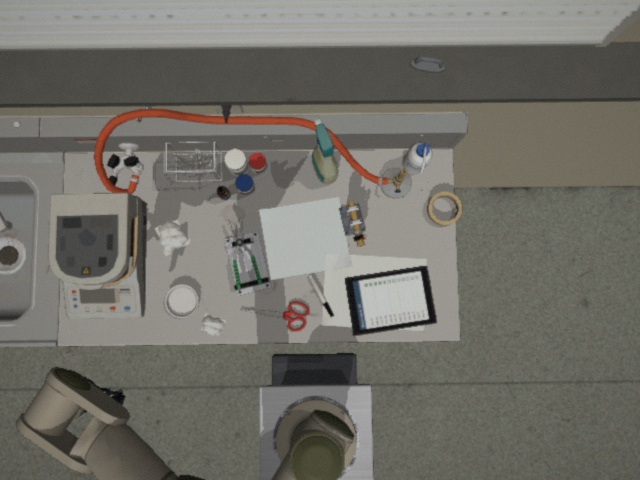

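The overview shows the pliers on their rest near top-image (243,262), with jaws pointing away from the robot, and the brass tube with its clip near (355,222). I'll zoom in on both.

```bash
cat > h.py <<'E'
from rig import env
import cv2, numpy as np
def cam(n):
    d=env.get_image(n); return d
def ray(d,uv):
    R,_=cv2.Rodrigues(d["rvec"]); C=-R.T@d["tvec"].reshape(3)
    r=R.T@np.linalg.solve(d["mtx"],[uv[0],uv[1],1.]); return C,r
def atz(d,uv,z):
    C,r=ray(d,uv); return C+r*(z-C[2])/r[2]
def proj(d,P):
    p,_=cv2.projectPoints(np.array(P,float).reshape(-1,1,3),d["rvec"],d["tvec"],d["mtx"],None); return p.reshape(-1,2)
def tri(d1,u1,d2,u2):
    C1,r1=ray(d1,u1);C2,r2=ray(d2,u2)
    s=np.linalg.lstsq(np.c_[r1,-r2],C2-C1,rcond=None)[0]
    a=C1+r1*s[0];b=C2+r2*s[1]; return (a+b)/2,np.linalg.norm(a-b)
def crop(d,x0,y0,w,h,k,name):
    c=d["frame"][y0:y0+h,x0:x0+w,::-1]
    cv2.imwrite("pics/"+name,cv2.resize(c,None,fx=k,fy=k,interpolation=cv2.INTER_CUBIC))
E
python3 - <<'E'
from h import *
d=cam("top");crop(d,210,200,80,100,6,"a1.png");crop(d,325,185,60,75,8,"a2.png")
d=cam("scene");crop(d,205,185,90,90,6,"a3.png");crop(d,350,190,75,100,6,"a4.png")
E
```

```text
(no output)
```

View pics/a1.png

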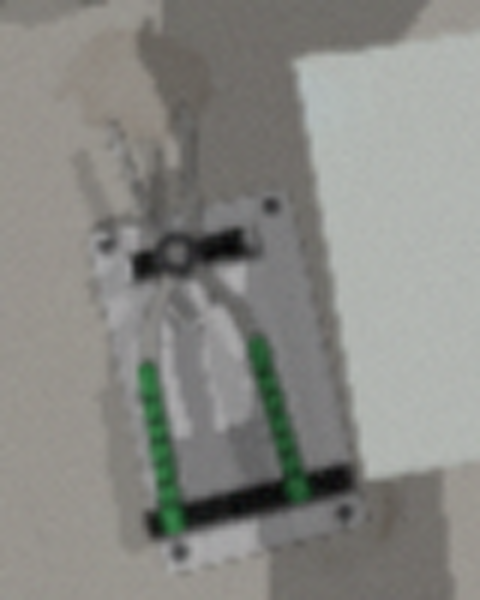

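View pics/a2.png

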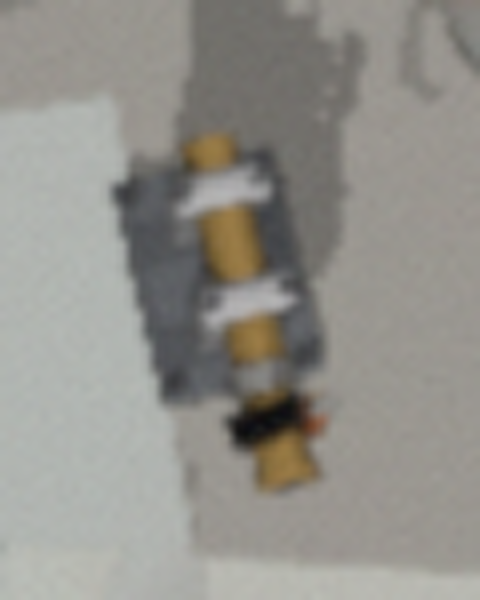

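View pics/a3.png

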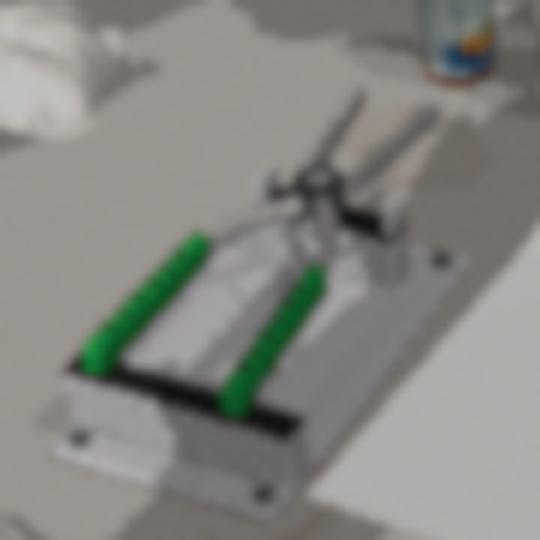

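View pics/a4.png

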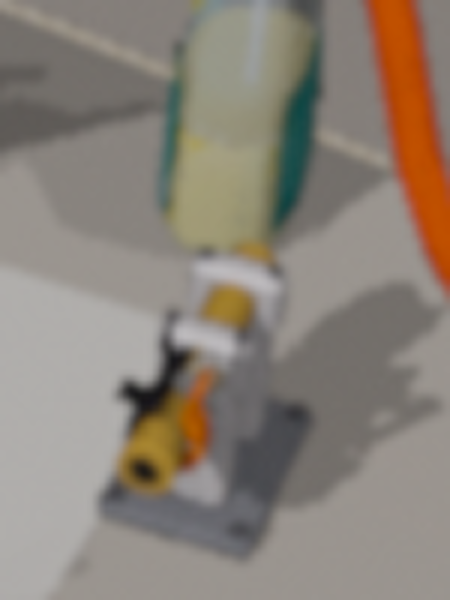

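Run:
```python
from h import *
t=cam("top");s=cam("scene")
T=lambda x,y:(210+(x+.5)/6-.5,200+(y+.5)/6-.5)
S=lambda x,y:(205+(x+.5)/6-.5,185+(y+.5)/6-.5)
for n,p,z in[("piv",(177,253),.05),("Lend",(172,528),.05),("Rend",(297,492),.05),("Lst",(148,362),.05),("Rst",(259,338),.05),
 ("barL",(150,527),.034),("barR",(352,477),.034),("screwTL",(107,243),.006),("screwTR",(271,205),.006),("screwBL",(180,552),.006),("screwBR",(344,512),.006)]:
    print(n,atz(t,T(*p),z).round(4))
for n,p,z in[("piv",(322,183),.05),("Lend",(97,362),.05),("Rend",(236,408),.05),("Lst",(203,238),.05),("Rst",(318,270),.05),("screwTR",(441,260),.006),("screwBL",(80,438),.006),("screwBR",(264,493),.006)]:
    print("S",n,atz(s,S(*p),z).round(4))
T=lambda x,y:(325+(x+.5)/8-.5,185+(y+.5)/8-.5)
S=lambda x,y:(350+(x+.5)/6-.5,190+(y+.5)/6-.5)
for n,p,z in[("near tube end",(288,488),.075),("far tube end",(206,138),.075),("grey plate BL",(174,400),.006),("TL",(118,190),.006),("BR",(318,370),.006)]:
    print("tube",n,atz(t,T(*p),z).round(4))
for n,p,z in[("near tube end",(146,472),.075),("plateBL",(103,497),.006),("BR",(245,556),.006),("TR",(312,408),.006)]:
    print("S tube",n,atz(s,S(*p),z).round(4))
```

```text
piv [0.5579 0.2089 0.05  ]
Lend [0.4281 0.2111 0.05  ]
Rend [0.4442 0.1524 0.05  ]
Lst [0.5064 0.2225 0.05  ]
Rst [0.5171 0.1702 0.05  ]
barL [0.4292 0.2236 0.034 ]
barR [0.4516 0.1278 0.034 ]
screwTL [0.5682 0.2486 0.006 ]
screwTR [0.5858 0.1688 0.006 ]
screwBL [0.4178 0.2129 0.006 ]
screwBR [0.436  0.1338 0.006 ]
S piv [0.5587 0.207  0.05  ]
S Lend [0.424  0.2023 0.05  ]
S Rend [0.436  0.1417 0.05  ]
S Lst [0.5035 0.2216 0.05  ]
S Rst [0.5156 0.1711 0.05  ]
S screwTR [0.5893 0.1721 0.006 ]
S screwBL [0.4204 0.2155 0.006 ]
S screwBR [0.4399 0.1363 0.006 ]
tube near tube end [ 0.5402 -0.1338  0.075 ]
tube far tube end [ 0.6647 -0.1077  0.075 ]
tube grey plate BL [ 0.5801 -0.0993  0.006 ]
tube TL [ 0.6583 -0.0802  0.006 ]
tube BR [ 0.5906 -0.1523  0.006 ]
S tube near tube end [ 0.5428 -0.1341  0.075 ]
S tube plateBL [ 0.5857 -0.094   0.006 ]
S tube BR [ 0.5904 -0.1537  0.006 ]
S tube TR [ 0.6769 -0.1336  0.006 ]
```

```bash
cat > ov.py <<'E'
from h import *
import sys
def Rz(a):c,s=np.cos(a),np.sin(a);return np.array([[c,-s,0],[s,c,0],[0,0,1.]])
def Rx(a):c,s=np.cos(a),np.sin(a);return np.array([[1,0,0],[0,c,-s],[0,s,c.real]])
def circ(x,r=.01,n=40):
    a=np.linspace(0,2*np.pi,n);return np.c_[np.full(n,x),r*np.cos(a),r*np.sin(a)]
def overlay(d,lines,x0,y0,w,h,k,name):
    im=cv2.resize(d["frame"][y0:y0+h,x0:x0+w,::-1],None,fx=k,fy=k,interpolation=cv2.INTER_CUBIC)
    for L,col in lines:
        p=(proj(d,L)-[x0,y0]+.5)*k-.5
        cv2.polylines(im,[np.round(p*8).astype(np.int32)],False,col,1,cv2.LINE_AA,3)
    cv2.imwrite("pics/"+name,im)
def box(x,y,z):
    out=[]
    for zz in z: out.append(np.array([[x[0],y[0],zz],[x[1],y[0],zz],[x[1],y[1],zz],[x[0],y[1],zz],[x[0],y[0],zz]]))
    for a in x:
        for b in y: out.append(np.array([[a,b,z[0]],[a,b,z[1]]]))
    return out
def clipmodel(cx,cy,yaw,lean):
    o=np.array([cx,cy,.075]);R=Rz(yaw);L=[]
    tr=lambda P,Q=np.eye(3):(np.asarray(P)@Q.T)@R.T+o
    C=(255,0,255)
    for x in(-.022,.105):L.append((tr(circ(x)),C))
    for y in(-.01,.01):L.append((tr([[-.022,y,0],[.105,y,0]]),C))
    Q=Rx(lean)
    for b in box((-.006,.006),(.001,.005),(.016,.033)):L.append((tr(b,Q),(255,255,0)))
    for b in box((-.006,.006),(-.012,-.008),(.016,.033)):L.append((tr(b,Q),(0,255,255)))
    L.append((tr([[0,.003,.033],[0,.007,.046]],Q),(255,255,0)))
    L.append((tr([[0,.005,.014],[0,.019,.014]],Q),(255,0,0)))
    for b in box((.038,.092),(-.018,.018),(-.075,.013)):L.append((tr(b),(0,255,0)))
    return L
E
python3 - <<'E'
from ov import *
t=cam("top");s=cam("scene")
for d in(t,s): print(ray(d,(0,0))[0])
yaw=np.radians(13); c=np.array([.5415,-.134])+.022*np.array([np.cos(yaw),np.sin(yaw)]);print(c)
for l in(-.3,0,.3):
    L=clipmodel(*c,yaw,l)
    overlay(t,L,325,185,60,75,8,f"b_t{l}.png");overlay(s,L,360,225,60,60,10,f"b_s{l}.png")
im=np.hstack([cv2.imread(f"pics/b_s{l}.png")[:,100:500] for l in(-.3,.3)]);cv2.imwrite("pics/b_s.png",im)
crop(s,360,225,60,60,10,"b_raw.png");crop(t,340,215,40,40,15,"b_rawt.png")
E
```

```text
[0.38356037 0.01078209 1.60836423]
[-0.1646718  -0.50873474  0.83384447]
[ 0.56293614 -0.12905108]
```

View pics/b_s.png

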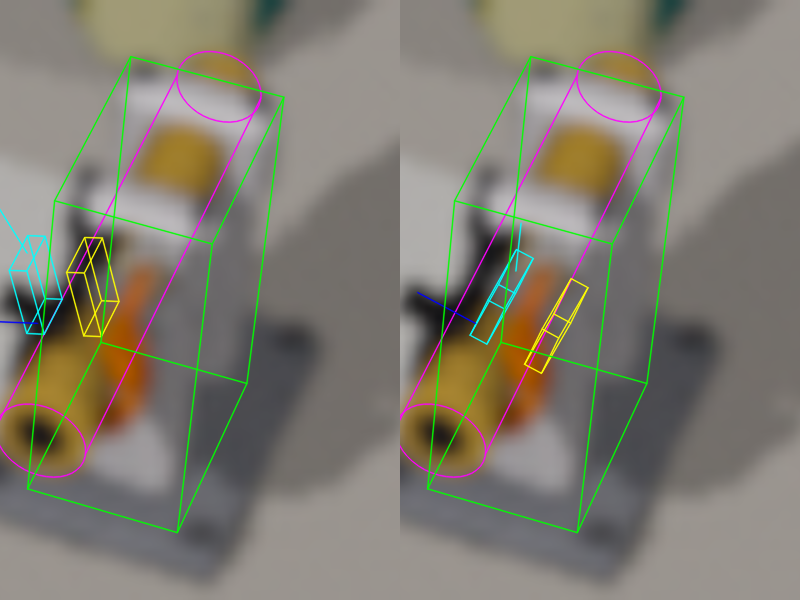

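View pics/b_raw.png

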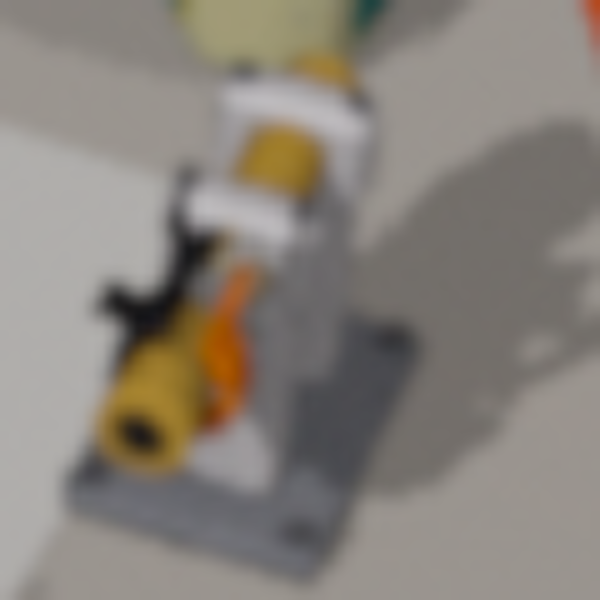

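View pics/b_t0.png

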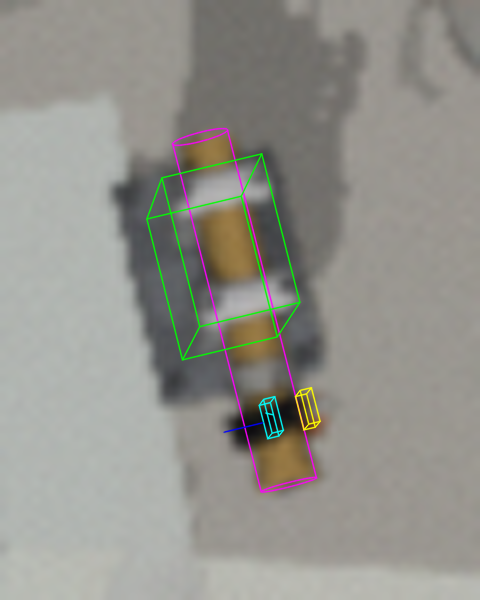

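View pics/b_rawt.png

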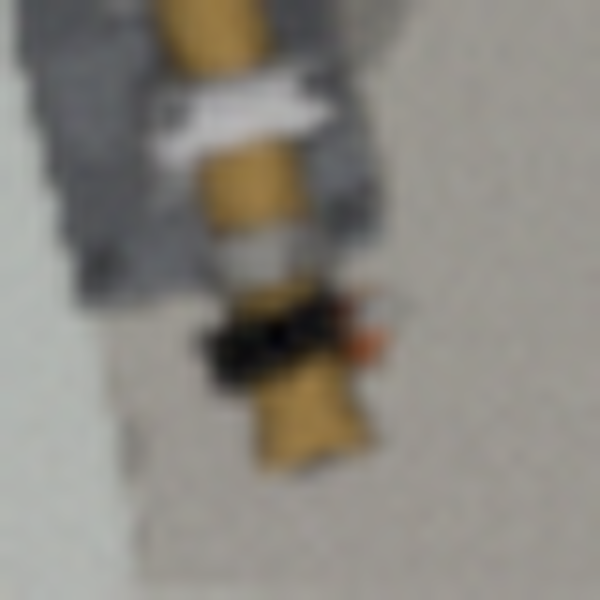

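Run:
```python
from ov import *
t=cam("top");s=cam("scene")
yaw=np.radians(12.5); c=np.array([.5415,-.134])+.022*np.array([np.cos(yaw),np.sin(yaw)])
A=[];B=[]
for l in(0,.15,.3):
    L=[q for q in clipmodel(*c,yaw,l) if q[1]!=(0,255,0)]
    overlay(s,L,365,235,27,45,10,"q.png");A.append(cv2.imread("pics/q.png"))
    overlay(t,L,345,222,27,28,10,"q.png");B.append(cv2.imread("pics/q.png"))
cv2.imwrite("pics/c_s.png",np.hstack(A)[:450]);cv2.imwrite("pics/c_t.png",np.hstack(B))
```

```text
(no output)
```

View pics/c_s.png

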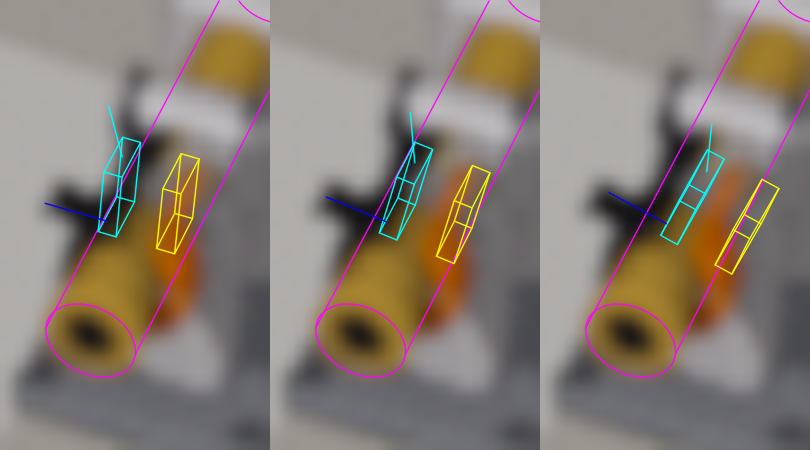

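View pics/c_t.png

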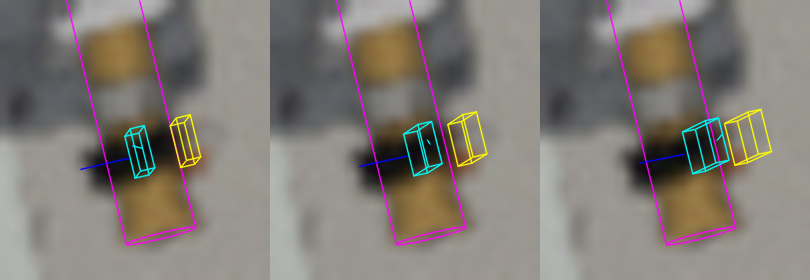

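Run:
```python
from ov import *
t=cam("top");s=cam("scene")
yaw=np.radians(12.5); c=np.array([.5405,-.1345])+.022*np.array([np.cos(yaw),np.sin(yaw)])
def enh(d,x0,y0,w,h,k):
    f=d["frame"][y0:y0+h,x0:x0+w,::-1].astype(float)
    f=255*(np.clip(f/200,0,1))**.6
    return cv2.resize(f.astype(np.uint8),None,fx=k,fy=k,interpolation=cv2.INTER_LANCZOS4)
cv2.imwrite("pics/d.png",np.hstack([enh(s,366,235,30,45,13),enh(t,345,217,30,45,13)]))
```

```text
(no output)
```

View pics/d.png

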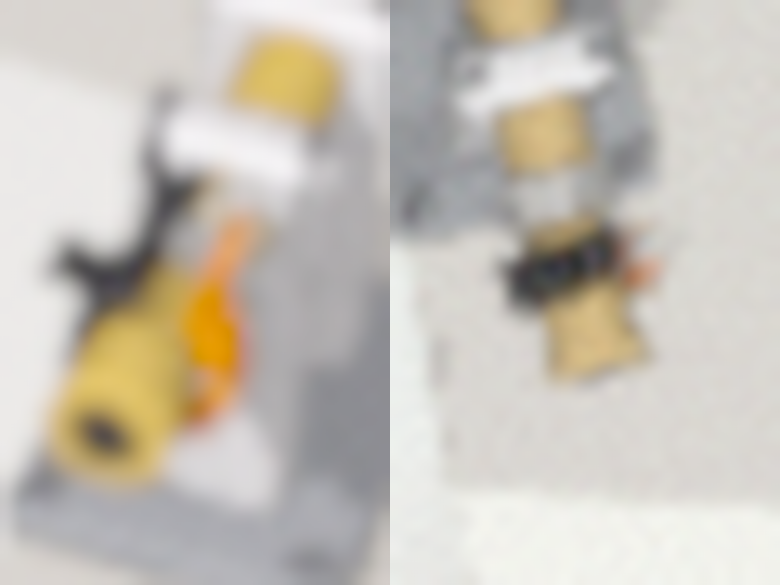

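Run:
```python
from ov import *
t=cam("top");s=cam("scene")
yaw=np.radians(12.5); c=np.array([.541,-.1345])+.022*np.array([np.cos(yaw),np.sin(yaw)])
o=np.r_[c,.075]
for l in(-.3,-.15,0,.15,.3):
    P=[[0,.007,.046],[-.006,.019,.016],[-.006,.005,.016],[-.006,-.010,.033],[-.006,.001,.033]]
    W=(np.array(P)@Rx(l).T)@Rz(yaw).T+o
    print(l,"S",proj(s,W).round(1).tolist(),"\n   T",proj(t,W).round(1).tolist())
for z in(.075,.085,.065):
  for (u,v) in((346,217),):pass
```

```text
-0.3 S [[369.3, 245.1], [366.3, 257.8], [372.3, 258.1], [377.2, 252.0], [372.3, 251.8]] 
   T [[353.1, 237.6], [351.8, 241.2], [356.6, 240.0], [360.5, 238.3], [356.7, 239.3]]
-0.15 S [[372.3, 245.0], [367.1, 256.9], [373.3, 257.9], [379.5, 252.8], [374.5, 252.0]] 
   T [[355.5, 236.9], [352.4, 240.9], [357.4, 239.7], [362.3, 237.9], [358.4, 238.9]]
0 S [[375.4, 245.3], [368.2, 256.1], [374.4, 257.9], [381.8, 253.9], [376.8, 252.4]] 
   T [[357.9, 236.3], [353.3, 240.6], [358.2, 239.5], [364.0, 237.5], [360.2, 238.5]]
0.15 S [[378.6, 246.0], [369.4, 255.5], [375.5, 258.0], [383.9, 255.1], [379.0, 253.2]] 
   T [[360.4, 235.7], [354.3, 240.3], [359.1, 239.3], [365.7, 237.2], [361.9, 238.1]]
0.3 S [[381.8, 247.1], [370.8, 255.1], [376.6, 258.3], [385.8, 256.6], [381.2, 254.1]] 
   T [[362.9, 235.1], [355.4, 240.0], [360.0, 239.1], [367.2, 237.0], [363.6, 237.7]]
```

The scene view shows the pliers flat, pivot at about (0.558, 0.208) with yaw of about 12.8°. The clip centre is about (0.562, -0.130) with tube yaw of about 12.5°. The ears lean about 0.13 rad to the right. Now I'll move above the handles.

```bash
python3 -m inch '[[[1,3,-3,0,0,0,4],[1,7,-7.5,0,0,0,10],[1,11,-12,0,0,0,16],[1,15,-16.5,0,0,0,22],[1,19,-21,-1,0,0,28],[1,23,-26,-3,0,0,33],[1,27,-30.5,-5,0,0,33],[1,29.1,-32.6,-7,0,0,33],[1,29.1,-32.6,-9,0,0,33],[1,29.1,-32.6,-10,0,0,33],[1,29.1,-32.6,-10,0,0,33]]]'
python3 - <<'E'
from h import *
o=env.observe();print(o["position"],o["tool_rot"].round(3),o["ft_force"])
d=cam("top");crop(d,190,180,120,120,5,"e1.png")
d=cam("scene");crop(d,190,150,120,130,5,"e2.png")
E
```

```text
time_s: 2.08
position: [0.4802, 0.1906, 0.1312]
tool_rot: [[-0.223, -0.001, -0.975], [0.975, -0.0, -0.223], [0.0, -1.0, 0.001]]
ft_force: [0.1, 0.7, 0.6]
grip_width: 0.0857
[0.48020136 0.19057292 0.13118814] [[-0.223 -0.001 -0.975]
 [ 0.975 -0.    -0.223]
 [ 0.    -1.     0.001]] [0.11336337 0.74334357 0.62646275]
```

View pics/e1.png

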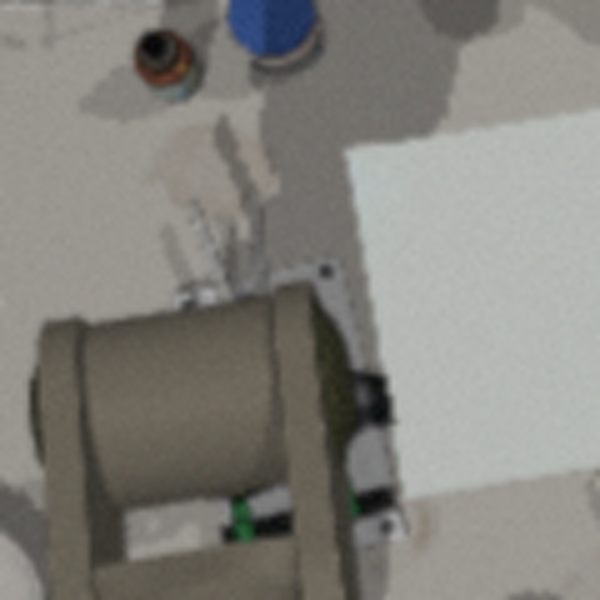

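View pics/e2.png

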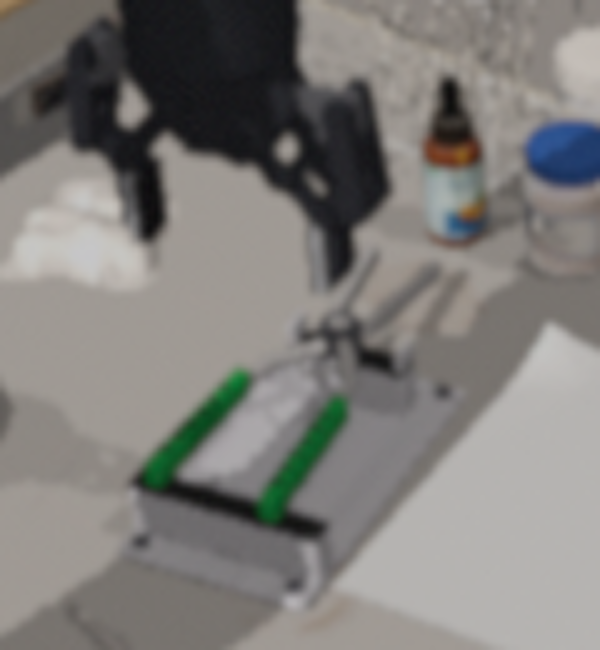

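```bash
python3 -m inch '[[[1,0,0,-3,0,0,0],[1,0,0,-6,0,0,0],[1,0,0,-8,0,0,0],[1,0,0,-9.5,0,0,0],[1,0,0,-10.6,0,0,0],[1,0,0,-11.6,0,0,0],[1,0,0,-11.6,0,0,0]]]'
python3 - <<'E'
from h import *
d=cam("scene");crop(d,190,150,120,130,5,"f2.png")
E
```

```text
time_s: 3.05
position: [0.4804, 0.1903, 0.0151]
tool_rot: [[-0.222, -0.001, -0.975], [0.975, -0.0, -0.222], [0.0, -1.0, 0.001]]
ft_force: [-0.5, -1.0, 0.4]
grip_width: 0.0856
```

View pics/f2.png

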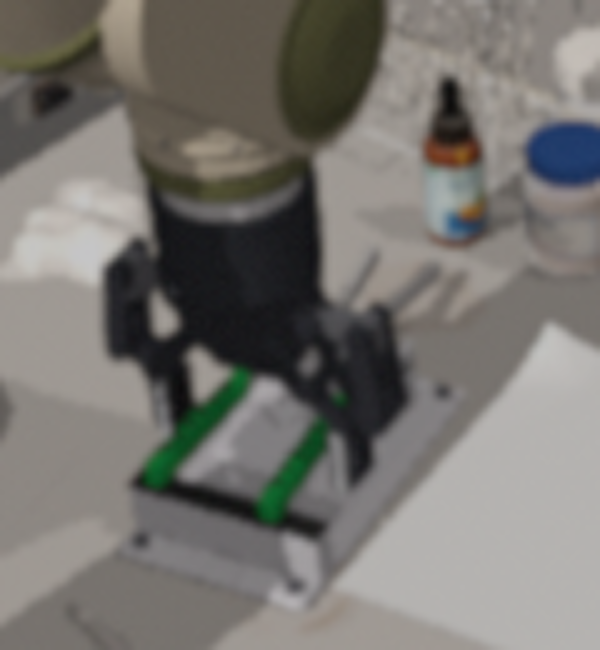

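The fingers straddle both green handles with clearance on each side. Closing onto them lightly.

```bash
python3 -m inch '[[[0.8,0,0,0,0,0,0],[0.65,0,0,0,0,0,0],[0.55,0,0,0,0,0,0],[0.5,0,0,0,0,0,0],[0.45,0,0,0,0,0,0],[0.43,0,0,0,0,0,0],[0.43,0,0,0,0,0,0],[0.43,0,0,0,0,0,0]]]' 30
```

```text
time_s: 4.1
position: [0.481, 0.1904, 0.0168]
tool_rot: [[-0.222, 0.002, -0.975], [0.975, 0.0, -0.222], [-0.0, -1.0, -0.002]]
ft_force: [-3.4, -0.4, 14.9]
grip_width: 0.0613
```

```bash
python3 -m inch '[[[0.43,0,0,0.3,0,0,0],[0.43,0,0,0.8,0,0,0],[0.43,0,0,1.8,0,0,0],[0.43,0,0,3,0,0,0],[0.43,0,0,5,0,0,0],[0.43,0,0,7,0,0,0],[0.43,0,0,9,0,0,0],[0.43,0,0,10.5,0,0,0],[0.43,0,0,10.5,0,0,0],[0.43,0,0,10.5,0,0,0]]]'
python3 - <<'E'
from h import *
d=cam("scene");crop(d,190,130,120,120,5,"g2.png")
d=cam("top");crop(d,190,180,120,120,5,"g1.png")
E
```

```text
time_s: 5.35
position: [0.4802, 0.1902, 0.12]
tool_rot: [[-0.222, -0.001, -0.975], [0.975, -0.0, -0.222], [0.0, -1.0, 0.001]]
ft_force: [-0.8, -0.4, -1.7]
grip_width: 0.0613
```

View pics/g2.png

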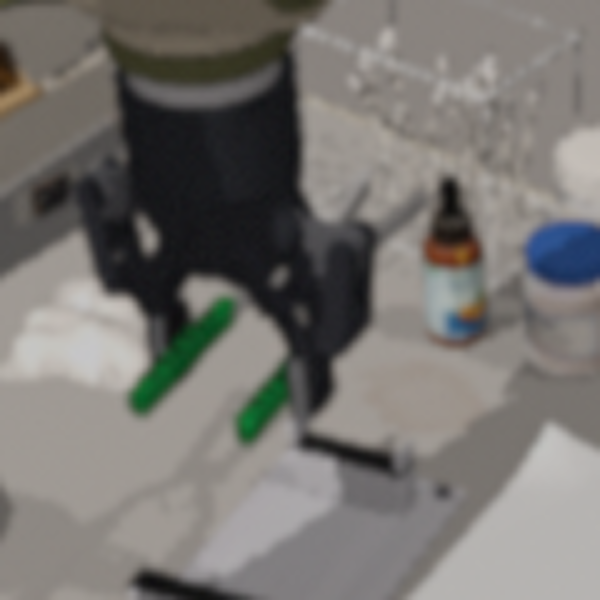

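View pics/g1.png

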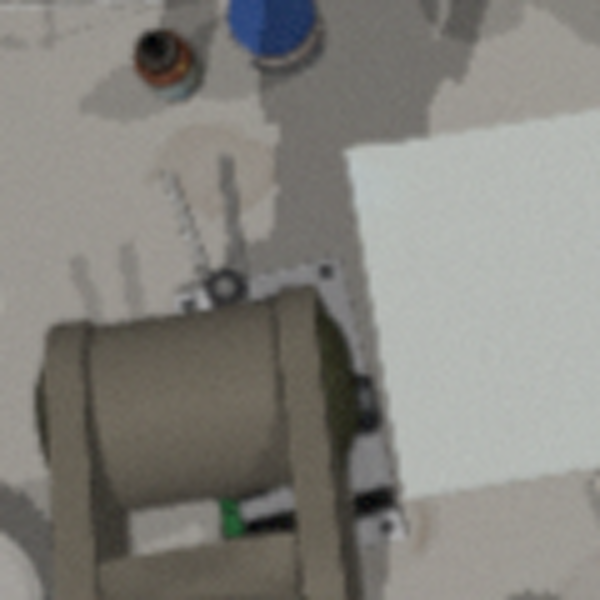

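Run:
```python
from h import *
t=cam("top");s=cam("scene")
T=lambda x,y:(190+(x+.5)/5-.5,180+(y+.5)/5-.5)
S=lambda x,y:(190+(x+.5)/5-.5,130+(y+.5)/5-.5)
print("L tip",tri(t,T(168,176),s,S(365,188)))
print("R tip",tri(t,T(228,158),s,S(428,188)))
for z in(.13,.147,.16): print("piv",z,atz(t,T(225,287),z+.008),"Lend",atz(s,S(140,405),z),"Rend",atz(s,S(246,432),z), "Rtip",atz(t,T(228,158),z))
crop(s,225,150,60,50,12,"h2.png");crop(t,215,205,45,50,12,"h1.png")
```

```text
L tip (array([0.62106447, 0.23924354, 0.14417676]), np.float64(0.0010976201353345922))
R tip (array([0.62920025, 0.20575287, 0.15271334]), np.float64(0.001642126389619425))
piv 0.13 [0.56106083 0.20978593 0.138     ] Lend [0.44345026 0.21768714 0.13      ] Rend [0.45705159 0.16625574 0.13      ] Rtip [0.63246801 0.20940844 0.13      ]
piv 0.147 [0.55900861 0.20748509 0.155     ] Lend [0.42876225 0.20014183 0.147     ] Rend [0.44203507 0.14995265 0.147     ] Rtip [0.62960577 0.20712439 0.147     ]
piv 0.16 [0.55743927 0.20572563 0.168     ] Lend [0.41753024 0.18672482 0.16      ] Rend [0.43055184 0.13748559 0.16      ] Rtip [0.627417   0.20537777 0.16      ]
```

View pics/h2.png

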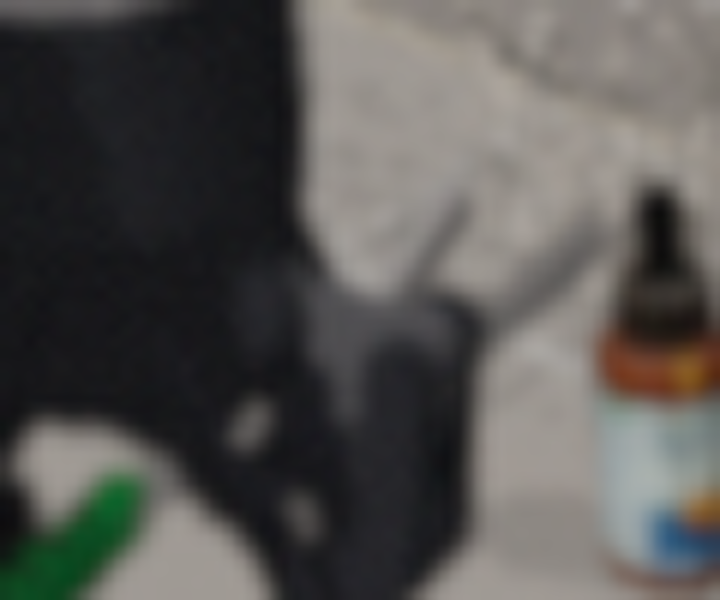

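View pics/h1.png

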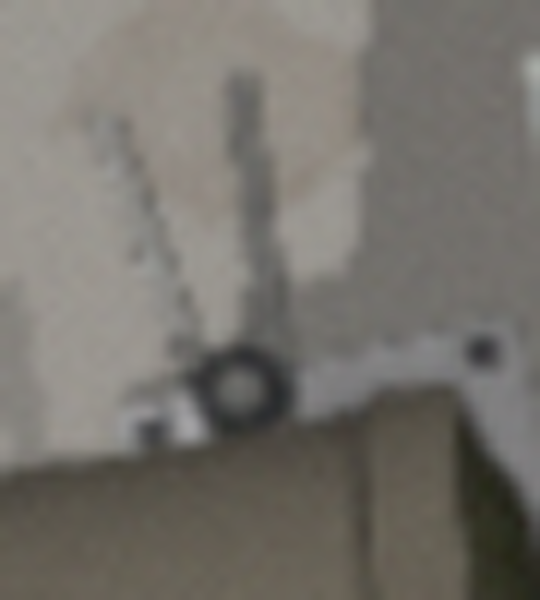

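Pliers are lifted and level: tips near z 0.148, handle ends consistent with 0.147. I'll carry them to a standoff ahead of the tube's free end, rolled 7° to match the ears' lean.

```bash
python3 -m inch '[[[0.43,-1,0,0.5,0,0,0],[0.43,-3,-1,1,0,0,0],[0.43,-6,-3,1,0,0,0],[0.43,-9,-6,1,0,0,0],[0.43,-11,-9.5,1,0,0,0],[0.43,-11.3,-13,1,0,0,0],[0.43,-11.3,-16.5,1,1,0.2,0],[0.43,-11.3,-20,1,2,0.5,0],[0.43,-11.3,-23.5,1,3,0.7,0],[0.43,-11.3,-27,1,4,0.9,0],[0.43,-11.3,-30.5,0,5,1.1,0],[0.43,-11.3,-33.5,-1.5,6,1.3,0],[0.43,-11.3,-35.5,-3,6.8,1.5,0],[0.43,-11.3,-36.6,-4,6.8,1.5,0],[0.43,-11.3,-36.6,-4.7,6.8,1.5,0],[0.43,-11.3,-36.6,-4.7,6.8,1.5,0],[0.43,-11.3,-36.6,-4.7,6.8,1.5,0]]]'
python3 - <<'E'
from h import *
t=cam("top");s=cam("scene")
crop(t,325,200,75,60,10,"i1.png");crop(s,335,215,75,60,10,"i2.png")
cv2.imwrite("pics/i3.png",s["frame"][:,:,::-1])
E
```

```text
time_s: 7.68
position: [0.3676, -0.1751, 0.0737]
tool_rot: [[-0.222, -0.026, -0.975], [0.968, 0.118, -0.223], [0.121, -0.993, -0.001]]
ft_force: [-0.9, -0.2, -1.4]
grip_width: 0.0609
```

View pics/i1.png

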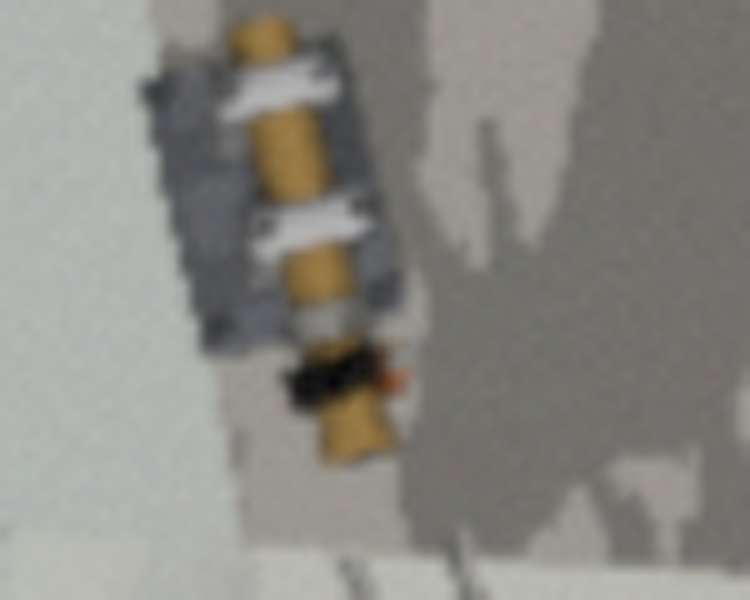

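View pics/i2.png

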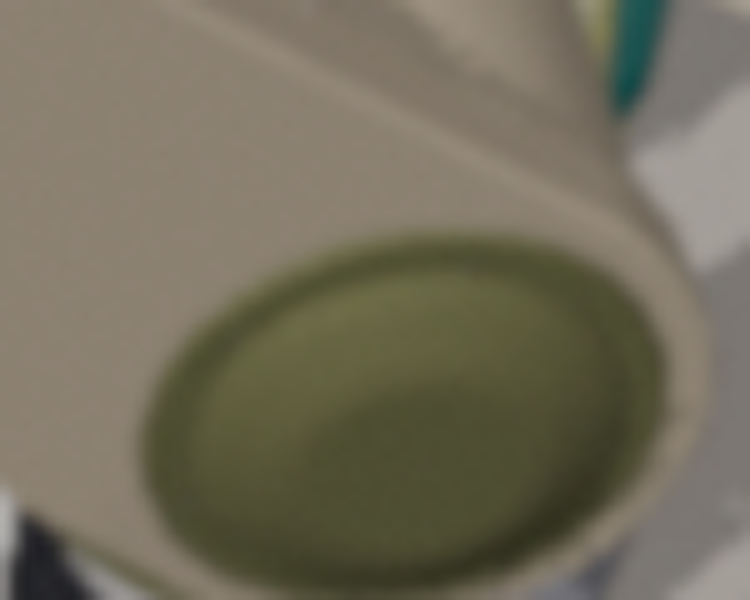

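View pics/i3.png

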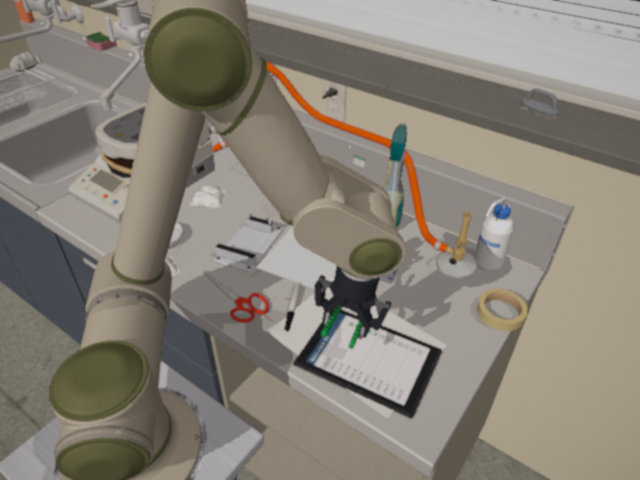

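```bash
cat > pl.py <<'E'
from ov import *
def plmodel(off=.025,fwd=.081,b=.06,dyaw=0):
    o=env.observe();R=o["tool_rot"];p=o["position"]
    y=R[:,0];z=-R[:,1];x=np.cross(y,z)
    if dyaw: x,y=x*np.cos(dyaw)+y*np.sin(dyaw),y*np.cos(dyaw)-x*np.sin(dyaw)
    piv=p+off*z+fwd*x
    tr=lambda P:np.asarray(P)@np.array([x,y,z])+piv
    g=(.026-.055*b)/2;L=[]
    for s in(1,-1): L.append((tr([[0.02,s*g*20/55,.005],[.055,s*g,.005],[.07,s*g*70/55,.005]]),(0,0,255)))
    L.append((tr([[0,0,.008],[.07,0,.005]]),(255,255,255)))
    return L,piv,tr
E
python3 - <<'E'
from pl import *
t=cam("top")
yaw=np.radians(12.5); c=np.array([.541,-.1345])+.022*np.array([np.cos(yaw),np.sin(yaw)])
L,piv,tr=plmodel();print(piv,tr([[.055,0,0]]))
crop(t,345,225,35,40,15,"j0.png")
A=[]
for l in(.1,):
    M=[q for q in clipmodel(*c,yaw,l) if q[1]!=(0,255,0)]
    overlay(t,M+L,345,225,35,40,15,"q.png");A.append(cv2.imread("pics/q.png"))
cv2.imwrite("pics/j.png",np.hstack([A[0][:,:400],cv2.imread("pics/j0.png")[:,:400]]))
E
```

```text
[ 0.44726127 -0.16032506  0.09857633] [[ 0.50087857 -0.14807025  0.0986446 ]]
```

View pics/j.png

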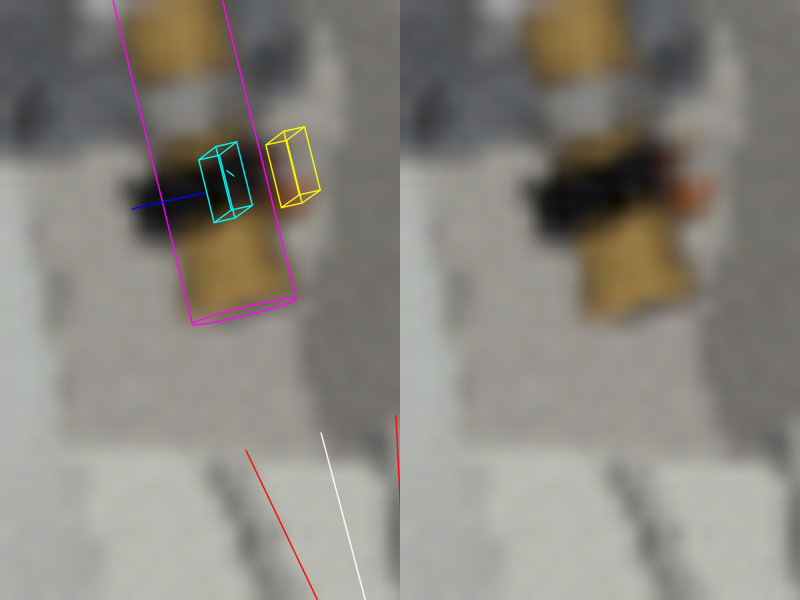

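The scene camera is blocked by the wrist, so I'm aligning in the top view. The tube end is at crop (235,315) and the jaw-tip middle at about (304,455), about 2 mm too far left. I'll open slightly, shift right 2 mm and advance 30 mm.

```bash
python3 -m inch '[[[0.48,0.04,-0.2,0,0,0,0],[0.48,0.6,-0.05,0,0,0,0],[0.48,1.2,0.08,0,0,0,0],[0.48,1.8,0.2,0,0,0,0],[0.48,2.4,0.33,0,0,0,0],[0.48,2.97,0.45,0,0,0,0],[0.48,2.97,0.45,0,0,0,0],[0.48,2.97,0.45,0,0,0,0]]]'
python3 - <<'E'
from pl import *
t=cam("top");s=cam("scene")
cv2.imwrite("pics/k3.png",s["frame"][200:320,300:460,::-1].repeat(4,0).repeat(4,1))
yaw=np.radians(12.5); c=np.array([.541,-.1331])+.022*np.array([np.cos(yaw),np.sin(yaw)])
L,piv,tr=plmodel(b=.034);print(piv,tr([[.055,0,0]]))
crop(t,345,225,40,40,15,"j0.png")
M=[q for q in clipmodel(*c,yaw,.1) if q[1]!=(0,255,0)]
overlay(t,M+L,345,225,40,40,15,"q.png")
cv2.imwrite("pics/k.png",np.hstack([cv2.imread("pics/q.png")[:,:400],cv2.imread("pics/j0.png")[:,:400]]))
E
```

```text
time_s: 8.82
position: [0.3971, -0.1712, 0.0733]
tool_rot: [[-0.221, -0.026, -0.975], [0.968, 0.118, -0.222], [0.121, -0.993, -0.001]]
ft_force: [-0.2, 0.6, -1.8]
grip_width: 0.0631
[ 0.47669196 -0.15620047  0.09819815] [[ 0.53031901 -0.14398829  0.09823933]]
```

View pics/k.png

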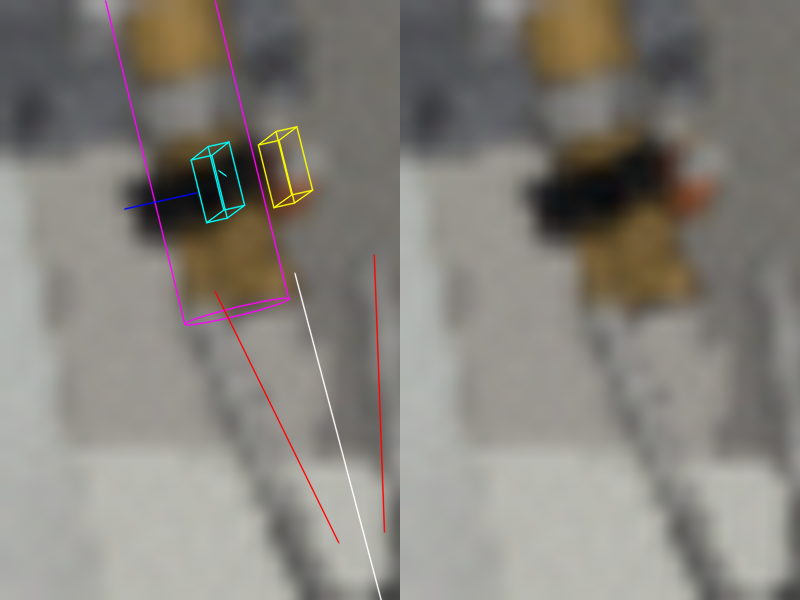

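View pics/k3.png

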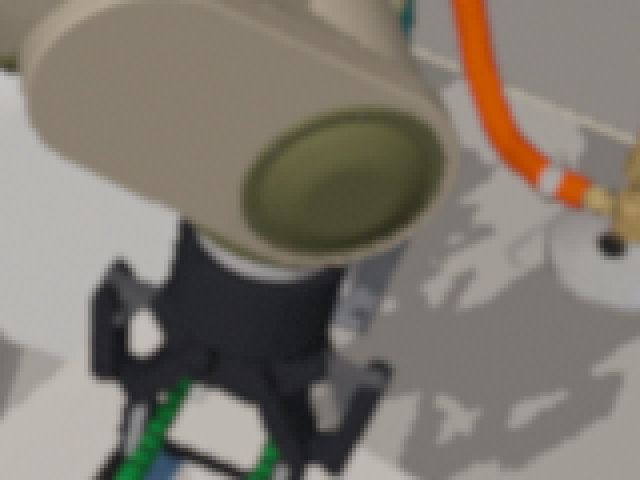

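Run:
```python
from pl import *
t=cam("top")
f=t["frame"][225:275,345:385,::-1].astype(float)
f=255*np.clip((f-20)/150,0,1)**.7
a=cv2.resize(f.astype(np.uint8),None,fx=12,fy=12,interpolation=cv2.INTER_LANCZOS4);cv2.imwrite("pics/l.png",a)
```

```text
(no output)
```

View pics/l.png

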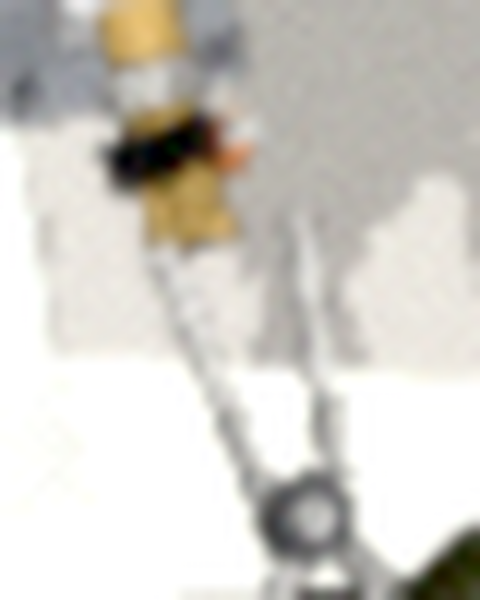

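Run:
```python
from pl import *
t=cam("top")
T=lambda x,y:(345+(x+.5)/12-.5,225+(y+.5)/12-.5)
pv=atz(t,T(310,515),.106);l=atz(t,T(157,250),.105);r=atz(t,T(300,215),.101);m=(l+r)/2
print(pv,l,r,m,np.degrees(np.arctan2(*(m-pv)[[1,0]])),np.linalg.norm((m-pv)[:2]),np.linalg.norm(l-r))
L,piv,tr=plmodel(b=.034);print("pred",piv)
# tube: edges by colour rows
hsv=cv2.cvtColor(t["frame"],cv2.COLOR_RGB2HSV)
for v in(215,216,221,222,228,229,241,242):
    row=t["frame"][v,345:380].astype(int); print(v,[int(a-c) for a,b,c in row])
```

```text
[ 0.47657957 -0.15638629  0.106     ] [ 0.53773228 -0.1229654   0.105     ] [ 0.54580468 -0.1563305   0.101     ] [ 0.54176848 -0.13964795  0.103     ] 14.40055960911683 0.06730353615664422 0.03455999664634178
pred [ 0.47672539 -0.15620921  0.09822855]
215 [-3, -3, 0, -2, 3, 29, 64, 75, 81, 84, 78, 64, 31, 0, -6, -3, -2, 5, 7, 6, 7, 6, 7, 9, 7, 9, 10, 10, 6, 8, 8, 8, 7, 9, 8]
216 [-6, -6, -3, -4, -2, 23, 62, 73, 81, 83, 79, 69, 44, 5, -4, -5, -1, 4, 6, 5, 6, 7, 7, 8, 8, 6, 7, 9, 9, 6, 5, 9, 6, 7, 6]
221 [-5, -7, -6, -8, -4, -2, 0, 1, 2, 0, 0, -1, 0, 1, 0, 0, -1, -1, 1, 6, 8, 6, 7, 6, 6, 9, 5, 6, 7, 7, 6, 7, 7, 6, 9]
222 [-8, -4, -5, -5, -2, -1, -3, 0, -1, -1, -2, 3, 2, 1, -1, 1, -2, -2, 1, 9, 10, 8, 8, 10, 7, 6, 7, 7, 6, 5, 8, 7, 6, 7, 6]
228 [-7, -7, -6, -3, -3, -1, 0, 2, 26, 63, 72, 78, 79, 73, 57, 27, 1, -6, -4, -3, 2, 5, 7, 6, 5, 7, 8, 8, 5, 6, 6, 5, 6, 5, 8]
229 [-5, -6, -5, -5, -2, -3, -6, -4, 14, 53, 62, 64, 60, 46, 34, 21, 3, -1, -4, -3, 4, 7, 6, 7, 5, 7, 8, 4, 7, 6, 6, 7, 5, 8, 5]
241 [-1, 3, 6, 11, 10, 10, 11, 9, 8, 8, 7, 23, 52, 55, 56, 62, 61, 58, 32, 11, 7, 8, 8, 7, 5, 8, 7, 6, 8, 6, 6, 7, 7, 6, 8]
242 [0, 1, 8, 8, 7, 9, 7, 11, 9, 11, 10, 18, 49, 65, 59, 59, 63, 59, 48, 22, 9, 8, 7, 6, 3, 6, 7, 8, 6, 9, 8, 8, 9, 9, 12]
```

Run:
```python
from pl import *
t=cam("top")
P=[atz(t,p,.077) for p in((353.65,215.5),(356.47,228),(359.83,241.5))]
for p in P: print(p.round(4))
d=P[2]-P[0];print(np.degrees(np.arctan2(-d[1],-d[0])))
# tube end row profile along axis
for u in(359,360,361,362):print(u,[int(a)-int(c) for a,b,c in t["frame"][236:250,u]])
# clip extents
for v in range(233,242):print(v,t["frame"][v,350:370].astype(int).sum(1).tolist(),[int(a)-int(c) for a,b,c in t["frame"][v,358:370]])
```

```text
[ 0.6252 -0.1161  0.077 ]
[ 0.5896 -0.1233  0.077 ]
[ 0.5514 -0.1319  0.077 ]
12.04939684977232
359 [5, -1, 7, 28, 49, 58, 57, 55, 41, 18, 5, 4, 4, 4]
360 [-2, 0, 20, 44, 61, 63, 62, 60, 52, 26, 8, 6, 5, 5]
361 [5, 7, 29, 57, 62, 62, 60, 62, 56, 20, 9, 9, 8, 7]
362 [19, 20, 35, 53, 57, 56, 60, 65, 54, 17, 9, 9, 9, 10]
233 [294, 305, 286, 249, 256, 319, 347, 357, 341, 263, 227, 254, 328, 376, 354, 341, 332, 342, 330, 337] [17, 28, 29, 12, 8, 12, 15, 11, 6, 7, 7, 7]
234 [333, 359, 347, 321, 279, 264, 253, 243, 249, 224, 182, 154, 239, 298, 343, 359, 356, 335, 333, 331] [49, 47, 37, 9, 11, 21, 23, 14, 8, 6, 7, 8]
235 [405, 434, 440, 418, 347, 214, 187, 190, 170, 117, 79, 79, 118, 229, 337, 402, 388, 325, 334, 336] [41, 25, 10, 6, 21, 25, 7, 5, 6, 8, 6, 9]
236 [441, 447, 431, 390, 320, 161, 114, 104, 73, 54, 53, 66, 121, 236, 355, 381, 358, 344, 331, 340] [10, 5, -2, 5, 19, 24, 17, 17, 8, 9, 8, 6]
237 [447, 449, 401, 269, 152, 74, 74, 54, 19, 50, 79, 81, 114, 191, 286, 317, 316, 341, 343, 341] [5, -1, 0, 7, 20, 46, 58, 54, 15, 9, 4, 8]
238 [452, 447, 413, 297, 99, 54, 71, 51, 74, 47, 108, 152, 149, 177, 248, 273, 326, 335, 333, 332] [-2, 7, 20, 29, 35, 62, 67, 38, 11, 7, 7, 8]
239 [443, 451, 438, 366, 151, 69, 72, 88, 86, 120, 197, 235, 214, 210, 252, 296, 334, 338, 329, 337] [13, 28, 44, 57, 53, 45, 32, 22, 8, 8, 8, 8]
240 [451, 449, 452, 386, 225, 154, 147, 149, 148, 189, 247, 257, 252, 249, 318, 331, 325, 338, 340, 335] [39, 49, 61, 62, 57, 32, 12, 10, 9, 8, 7, 7]
241 [451, 452, 449, 423, 365, 307, 283, 244, 225, 224, 254, 258, 239, 252, 316, 335, 342, 333, 336, 327] [55, 58, 63, 62, 56, 33, 12, 8, 7, 7, 8, 8]
```

Enhanced top view: pivot at crop (310,515), jaw tips at (157,250) and (300,215), clip ears at about (198,140). The remaining slide of about 3.5 cm lies along the tube, so I'll go in slowly and watch the force.

```bash
python3 -m inch '[[[0.48,0.4,0.09,0,0,0,0],[0.48,0.8,0.18,0,0,0,0],[0.48,1.2,0.27,0,0,0,0],[0.48,1.6,0.36,0,0,0,0],[0.48,1.9,0.42,0,0,0,0],[0.48,1.9,0.42,0,0,0,0]]]'
python3 -m inch '[[[0.48,0.3,0.07,0,0,0,0],[0.48,0.6,0.14,0,0,0,0],[0.48,0.9,0.21,0,0,0,0],[0.48,0.9,0.21,0,0,0,0]]]'
python3 - <<'E'
from pl import *
t=cam("top")
f=t["frame"][218:268,345:385,::-1].astype(float)
f=255*np.clip((f-10)/180,0,1)**.6
a=cv2.resize(f.astype(np.uint8),None,fx=12,fy=12,interpolation=cv2.INTER_LANCZOS4);cv2.imwrite("pics/m.png",a)
E
```

```text
time_s: 9.82
position: [0.4164, -0.167, 0.0733]
tool_rot: [[-0.221, -0.026, -0.975], [0.968, 0.118, -0.223], [0.121, -0.993, -0.001]]
ft_force: [-0.2, -0.4, -1.7]
grip_width: 0.0629
time_s: 10.32
position: [0.4254, -0.1649, 0.0733]
tool_rot: [[-0.221, -0.026, -0.975], [0.968, 0.118, -0.223], [0.121, -0.993, -0.001]]
ft_force: [-0.5, 0.5, -2.2]
grip_width: 0.0634
```

View pics/m.png

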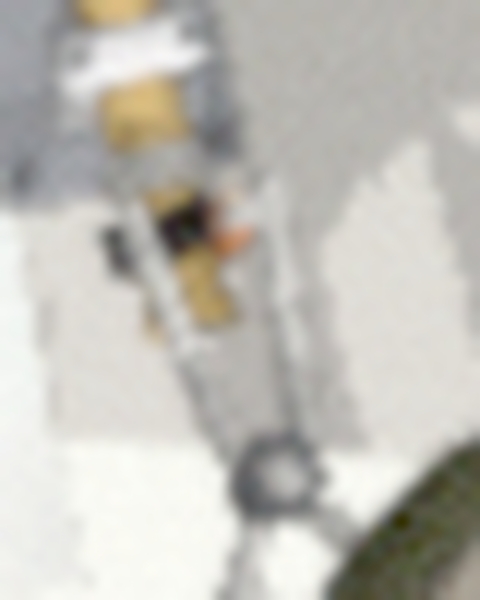

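The view shows the jaws astride the ears: left jaw between the ledge and the black ear, right jaw outside the orange ear, no contact force. There is more room on the right, so I'll shift 2 mm left and finish the advance.

```bash
python3 -m inch '[[[0.48,-0.04,0.2,0,0,0,0],[0.48,0.18,0.25,0,0,0,0],[0.48,0.4,0.3,0,0,0,0],[0.48,0.4,0.3,0,0,0,0],[0.45,0.4,0.3,0,0,0,0],[0.42,0.4,0.3,0,0,0,0],[0.39,0.4,0.3,0,0,0,0],[0.36,0.4,0.3,0,0,0,0],[0.36,0.4,0.3,0,0,0,0]]]' 30
python3 - <<'E'
from pl import *
t=cam("top")
f=t["frame"][218:268,345:385,::-1].astype(float)
f=255*np.clip((f-10)/180,0,1)**.6
a=cv2.resize(f.astype(np.uint8),None,fx=12,fy=12,interpolation=cv2.INTER_LANCZOS4);cv2.imwrite("pics/n.png",a)
E
```

```text
time_s: 11.5
position: [0.4292, -0.1619, 0.0733]
tool_rot: [[-0.221, -0.026, -0.975], [0.968, 0.118, -0.222], [0.121, -0.993, -0.001]]
ft_force: [1.1, -0.4, -1.5]
grip_width: 0.0582
```

View pics/n.png

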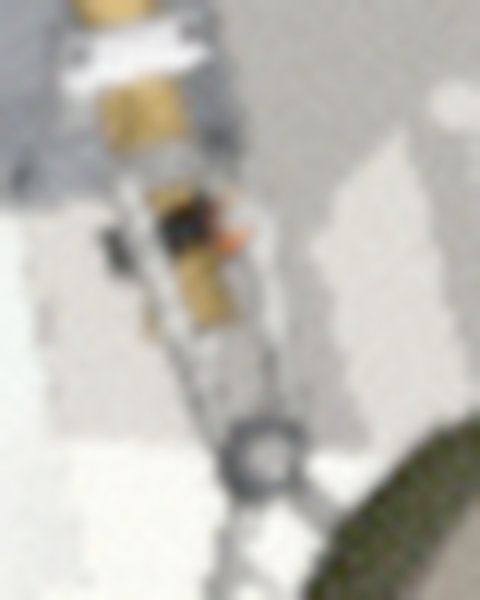

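```bash
python3 -m inch '[[[0.345,0,0,0,0,0,0],[0.33,0,0,0,0,0,0],[0.315,0,0,0,0,0,0],[0.3,0,0,0,0,0,0],[0.3,0,0,0,0,0,0]]]' 30
python3 -m inch '[[[0.29,0,0,0,0,0,0],[0.28,0,0,0,0,0,0],[0.27,0,0,0,0,0,0],[0.26,0,0,0,0,0,0],[0.26,0,0,0,0,0,0]]]'
```

```text
time_s: 12.18
position: [0.4292, -0.1619, 0.0733]
tool_rot: [[-0.221, -0.026, -0.975], [0.968, 0.118, -0.222], [0.121, -0.993, -0.001]]
ft_force: [0.2, -0.3, -0.9]
grip_width: 0.0559
time_s: 12.8
position: [0.4292, -0.1619, 0.0733]
tool_rot: [[-0.221, -0.026, -0.975], [0.968, 0.118, -0.222], [0.121, -0.993, -0.001]]
ft_force: [-0.4, -0.5, -1.1]
grip_width: 0.0539
```

```bash
python3 -m inch '[[[0.25,0,0,0,0,0,0],[0.24,0,0,0,0,0,0],[0.23,0,0,0,0,0,0],[0.22,0,0,0,0,0,0],[0.22,0,0,0,0,0,0]]]'
python3 -m inch '[[[0.21,-0.01,0.05,0,0,0,0],[0.2,-0.02,0.1,0,0,0,0],[0.19,-0.02,0.1,0,0,0,0],[0.18,-0.02,0.1,0,0,0,0],[0.18,-0.02,0.1,0,0,0,0]]]'
python3 - <<'E'
from pl import *
t=cam("top")
f=t["frame"][218:268,345:385,::-1].astype(float)
f=255*np.clip((f-10)/180,0,1)**.6
a=cv2.resize(f.astype(np.uint8),None,fx=12,fy=12,interpolation=cv2.INTER_LANCZOS4);cv2.imwrite("pics/o.png",a)
E
```

```text
time_s: 13.42
position: [0.4292, -0.1619, 0.0733]
tool_rot: [[-0.221, -0.026, -0.975], [0.968, 0.118, -0.222], [0.121, -0.993, -0.001]]
ft_force: [-0.6, 0.0, -1.8]
grip_width: 0.0525
time_s: 14.05
position: [0.4291, -0.1611, 0.0733]
tool_rot: [[-0.22, -0.026, -0.975], [0.968, 0.118, -0.222], [0.121, -0.993, -0.001]]
ft_force: [-0.3, -3.9, -1.6]
grip_width: 0.0501
```

View pics/o.png

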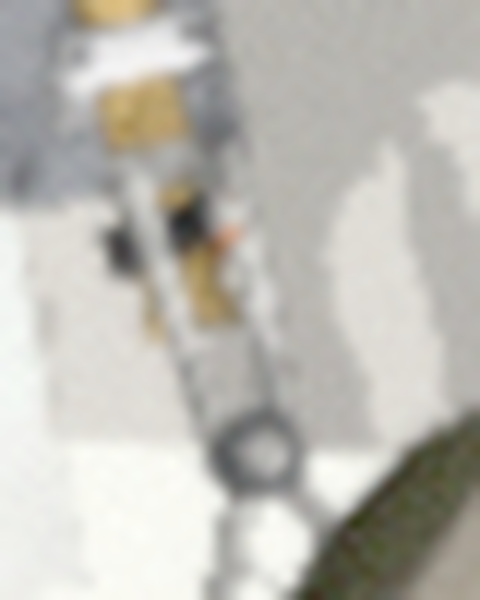

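```bash
python3 -m inch '[[[0.18,0.01,-0.05,0,0,0,0],[0.17,0.01,-0.05,0,0,0,0],[0.16,0.01,-0.05,0,0,0,0],[0.155,0.01,-0.05,0,0,0,0],[0.15,0.01,-0.05,0,0,0,0],[0.15,0.01,-0.05,0,0,0,0]]]' 30
python3 -m inch '[[[0.145,0,0,0,0,0,0],[0.14,0,0,0,0,0,0],[0.135,0,0,0,0,0,0],[0.13,0,0,0,0,0,0],[0.13,0,0,0,0,0,0]]]'
```

```text
time_s: 14.85
position: [0.429, -0.1614, 0.0733]
tool_rot: [[-0.221, -0.026, -0.975], [0.968, 0.119, -0.222], [0.121, -0.993, -0.001]]
ft_force: [-2.9, -2.6, -1.2]
grip_width: 0.0495
time_s: 15.48
position: [0.4289, -0.1613, 0.0733]
tool_rot: [[-0.221, -0.027, -0.975], [0.968, 0.119, -0.222], [0.122, -0.993, -0.0]]
ft_force: [-3.9, -3.2, -0.8]
grip_width: 0.0486
```

```bash
python3 -m inch '[[[0.125,0,0,0,0,0,0],[0.12,0,0,0,0,0,0],[0.115,0,0,0,0,0,0],[0.11,0,0,0,0,0,0],[0.11,0,0,0,0,0,0]]]'
python3 -m inch '[[[0.105,0,0,0,0,0,0],[0.1,0,0,0,0,0,0],[0.095,0,0,0,0,0,0],[0.09,0,0,0,0,0,0],[0.09,0,0,0,0,0,0]]]'
```

```text
time_s: 16.1
position: [0.4287, -0.1612, 0.0732]
tool_rot: [[-0.221, -0.027, -0.975], [0.968, 0.119, -0.223], [0.122, -0.993, -0.0]]
ft_force: [-3.8, -2.9, -1.1]
grip_width: 0.0478
time_s: 16.73
position: [0.4291, -0.1612, 0.0733]
tool_rot: [[-0.221, -0.026, -0.975], [0.968, 0.119, -0.222], [0.122, -0.993, -0.001]]
ft_force: [-3.6, -1.2, -0.7]
grip_width: 0.0467
```

```bash
python3 -m inch '[[[0.085,0,0,0,0,0,0],[0.08,0,0,0,0,0,0],[0.075,0,0,0,0,0,0],[0.07,0,0,0,0,0,0],[0.07,0,0,0,0,0,0]]]'
python3 - <<'E'
from pl import *
t=cam("top")
f=t["frame"][218:268,345:385,::-1].astype(float)
f=255*np.clip((f-10)/180,0,1)**.6
a=cv2.resize(f.astype(np.uint8),None,fx=12,fy=12,interpolation=cv2.INTER_LANCZOS4);cv2.imwrite("pics/p.png",a)
E
```

```text
time_s: 17.35
position: [0.4294, -0.1613, 0.0734]
tool_rot: [[-0.221, -0.026, -0.975], [0.968, 0.118, -0.222], [0.121, -0.993, -0.001]]
ft_force: [0.1, 2.0, -1.0]
grip_width: 0.0459
```

View pics/p.png

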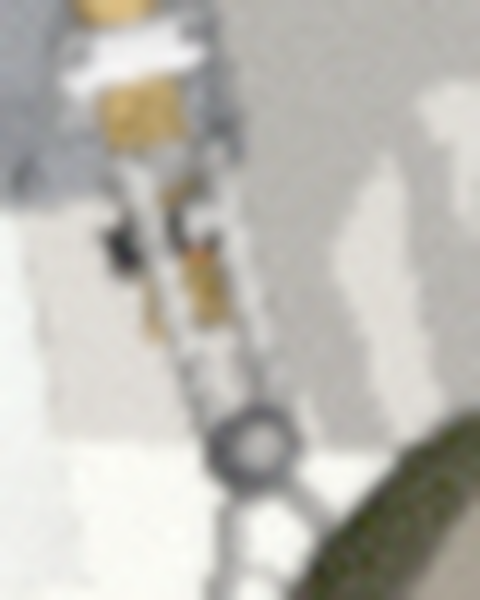

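The force on the tool dropped suddenly (-3.6 to 0.1 N) at b≈0.25, which looks like the click. A little more closing, force limited to 30 N, will make sure.

```bash
python3 -m inch '[[[0.065,0,0,0,0,0,0],[0.06,0,0,0,0,0,0],[0.055,0,0,0,0,0,0],[0.05,0,0,0,0,0,0],[0.05,0,0,0,0,0,0]]]' 30
python3 -m inch '[[[0.045,0,0,0,0,0,0],[0.04,0,0,0,0,0,0],[0.035,0,0,0,0,0,0],[0.03,0,0,0,0,0,0],[0.03,0,0,0,0,0,0]]]'
```

```text
time_s: 18.02
position: [0.4291, -0.1613, 0.0733]
tool_rot: [[-0.221, -0.026, -0.975], [0.968, 0.118, -0.222], [0.121, -0.993, -0.001]]
ft_force: [1.0, 2.3, -0.5]
grip_width: 0.0451
time_s: 18.65
position: [0.429, -0.1614, 0.0733]
tool_rot: [[-0.221, -0.026, -0.975], [0.968, 0.118, -0.222], [0.121, -0.993, -0.001]]
ft_force: [-0.2, 2.7, -0.9]
grip_width: 0.0443
```

```bash
python3 -m inch '[[[0.07,0,0,0,0,0,0],[0.12,0,0,0,0,0,0],[0.18,0,0,0,0,0,0],[0.24,0,0,0,0,0,0],[0.3,0,0,0,0,0,0],[0.36,0,0,0,0,0,0],[0.42,0.01,-0.05,0,0,0,0],[0.46,0.02,-0.1,0,0,0,0],[0.46,0.02,-0.1,0,0,0,0]]]'
python3 - <<'E'
from pl import *
t=cam("top")
f=t["frame"][218:268,345:385,::-1].astype(float)
f=255*np.clip((f-10)/180,0,1)**.6
a=cv2.resize(f.astype(np.uint8),None,fx=12,fy=12,interpolation=cv2.INTER_LANCZOS4);cv2.imwrite("pics/r.png",a)
E
```

```text
time_s: 19.77
position: [0.4293, -0.1624, 0.0733]
tool_rot: [[-0.221, -0.026, -0.975], [0.968, 0.118, -0.222], [0.121, -0.993, -0.001]]
ft_force: [-0.3, -0.6, -1.9]
grip_width: 0.0622
```

View pics/r.png

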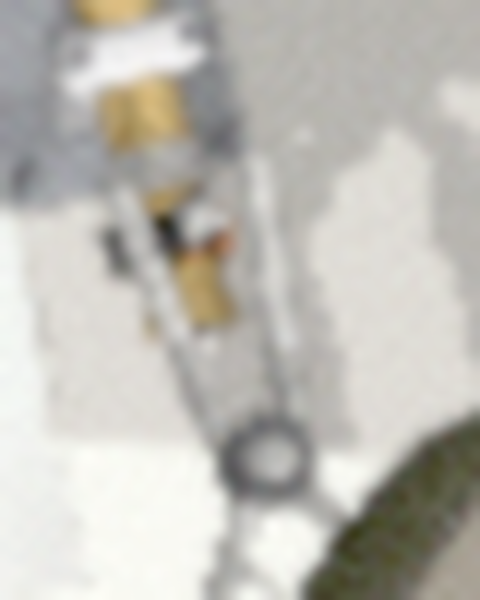

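The view shows the orange ear edge moved from x≈250 to x≈232 and staying there with the jaws open. The steel catch now sits over the horn, so the clip is clicked. Backing out along the tube.

```bash
python3 -m inch '[[[0.46,-0.02,0.08,0,0,0,0],[0.46,-0.4,0,0,0,0,0],[0.46,-0.8,-0.09,0,0,0,0],[0.46,-1.3,-0.2,0,0,0,0],[0.46,-1.8,-0.31,0,0,0,0],[0.46,-2.4,-0.44,0,0,0,0],[0.46,-3.2,-0.62,0,0,0,0],[0.46,-4.2,-0.84,0,0,0,0],[0.46,-5.4,-1.1,0,0,0,0],[0.46,-6.6,-1.36,0,0,0,0],[0.46,-6.6,-1.36,0,0,0,0]]]' 30
python3 - <<'E'
from pl import *
t=cam("top")
f=t["frame"][218:268,345:385,::-1].astype(float)
f=255*np.clip((f-10)/180,0,1)**.6
a=cv2.resize(f.astype(np.uint8),None,fx=12,fy=12,interpolation=cv2.INTER_LANCZOS4);cv2.imwrite("pics/s.png",a)
E
```

```text
time_s: 21.2
position: [0.3626, -0.1762, 0.0734]
tool_rot: [[-0.219, -0.026, -0.975], [0.968, 0.119, -0.221], [0.121, -0.993, -0.001]]
ft_force: [0.2, -0.2, -1.6]
grip_width: 0.0625
```

View pics/s.png

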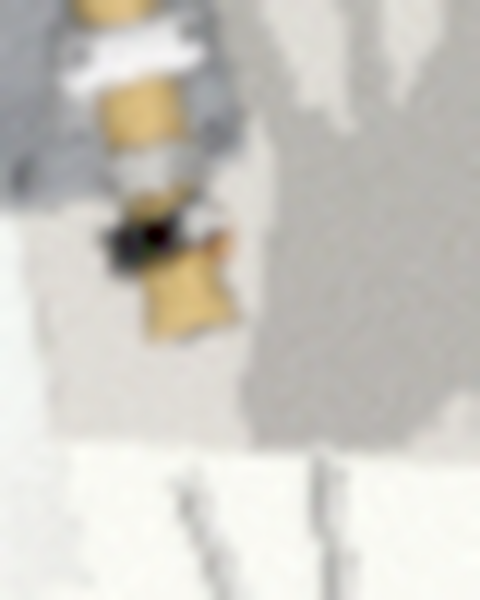

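```bash
python3 -m inch '[[[0.46,-0.2,0.5,1,0,0,0],[0.46,-0.2,1.5,2.5,0,0,0],[0.46,-0.2,3.5,4.5,-1,-0.2,0],[0.46,-0.2,6.5,5.7,-2,-0.5,0],[0.46,-0.2,10,5.7,-3,-0.7,0],[0.46,0,13.5,5.7,-4,-0.9,0],[0.46,0,17,5.7,-5,-1.1,0],[0.46,0,20.5,5.7,-6,-1.3,0],[0.46,0,24,5.7,-6.8,-1.5,0],[0.46,0.5,27.5,5.7,-6.8,-1.5,0],[0.46,2.5,31,5.7,-6.8,-1.5,0],[0.46,5,33.5,5.7,-6.8,-1.5,0],[0.46,8,35.5,5.7,-6.8,-1.5,0],[0.46,10.5,36.6,5.5,-6.8,-1.5,0],[0.46,11.5,36.6,5,-6.8,-1.5,0],[0.46,11.7,36.6,4.7,-6.8,-1.5,0],[0.46,11.7,36.6,4.7,-6.8,-1.5,0],[0.46,11.7,36.6,4.7,-6.8,-1.5,0]]]'
python3 - <<'E'
from pl import *
t=cam("top");s=cam("scene")
crop(t,215,195,55,60,10,"t1.png");crop(s,190,130,120,120,5,"t2.png")
E
```

```text
time_s: 23.5
position: [0.4798, 0.1898, 0.1206]
tool_rot: [[-0.222, -0.0, -0.975], [0.975, 0.0, -0.222], [0.0, -1.0, 0.0]]
ft_force: [-0.2, -1.1, -1.3]
grip_width: 0.0623
```

View pics/t1.png

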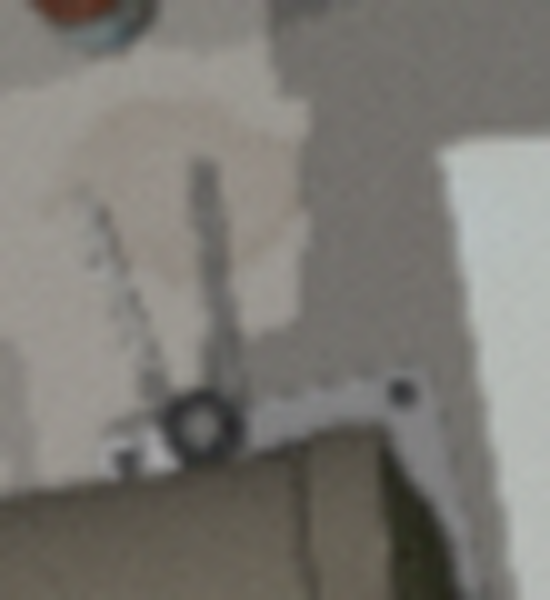

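View pics/t2.png

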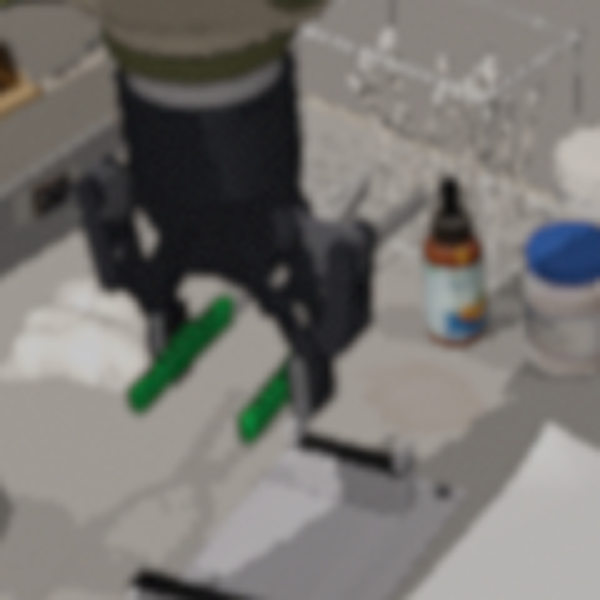

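The pliers hang just as they did after lifting (pivot at (203,427), handle ends in the same place). Lowering onto the rest.

```bash
python3 -m inch '[[[0.46,0,0,-2,0,0,0],[0.46,0,0,-4.5,0,0,0],[0.46,0,0,-6.5,0,0,0],[0.46,0,0,-8,0,0,0],[0.46,0,0,-9,0,0,0],[0.46,0,0,-9.6,0,0,0],[0.46,0,0,-10,0,0,0],[0.46,0,0,-10.2,0,0,0],[0.46,0,0,-10.3,0,0,0],[0.46,0,0,-10.3,0,0,0]]]'
```

```text
time_s: 24.85
position: [0.4804, 0.19, 0.0175]
tool_rot: [[-0.222, 0.0, -0.975], [0.975, 0.0, -0.222], [-0.0, -1.0, -0.0]]
ft_force: [0.7, -0.6, -2.0]
grip_width: 0.0622
```

```bash
python3 -m inch '[[[0.46,0,0,-0.08,0,0,0],[0.46,0,0,-0.16,0,0,0],[0.46,0,0,-0.2,0,0,0],[0.46,0,0,-0.2,0,0,0]]]'
```

```text
time_s: 25.35
position: [0.4806, 0.19, 0.0163]
tool_rot: [[-0.222, 0.001, -0.975], [0.975, 0.0, -0.222], [-0.0, -1.0, -0.001]]
ft_force: [-3.1, -0.1, 10.1]
grip_width: 0.0621
```

Contact (10 N up). Release slowly.

```bash
python3 -m inch '[[[0.5,0,0,0,0,0,0],[0.54,0,0,0,0,0,0],[0.58,0,0,0,0,0,0],[0.64,0,0,0,0,0,0],[0.75,0,0,0,0,0,0],[0.9,0,0,0,0,0,0],[1,0,0,0,0,0,0],[1,0,0,0,0,0,0],[1,0,0,0,0,0,0]]]'
python3 - <<'E'
from h import *
d=cam("scene");crop(d,190,150,120,130,5,"u2.png")
E
```

```text
time_s: 26.48
position: [0.4803, 0.19, 0.0153]
tool_rot: [[-0.222, -0.0, -0.975], [0.975, -0.0, -0.222], [-0.0, -1.0, 0.0]]
ft_force: [-1.2, -0.0, -0.8]
grip_width: 0.0852
```

View pics/u2.png

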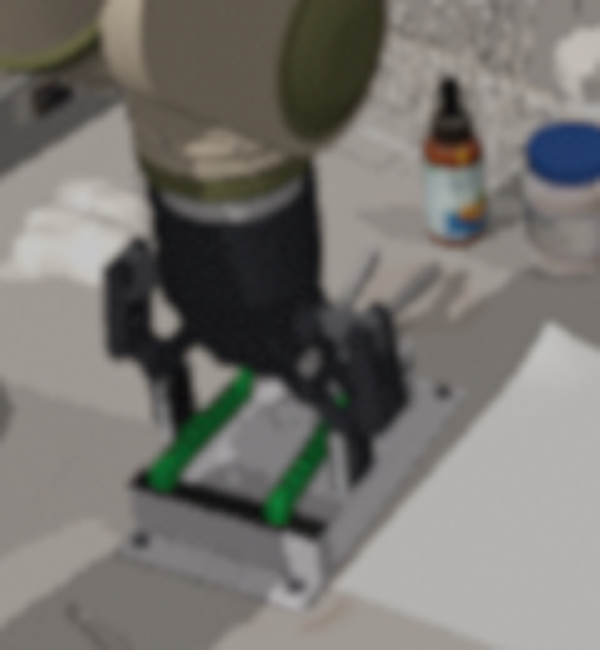

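The pliers lie on both bars, fingers open and clear of the handles. Rising straight up and moving aside to check.

```bash
python3 -m inch '[[[1,0,0,1,0,0,0],[1,0,0,2.5,0,0,0],[1,0,0,4.5,0,0,0],[1,0,0,7,0,0,0],[1,0,0,10,0,0,0],[1,0,0,13,0,0,0],[1,-3,3,15,0,0,0],[1,-7,7,17,0,0,0],[1,-11,12,19,0,0,0],[1,-15,17,20,0,0,0],[1,-19,22,21,0,0,0],[1,-22,26,21,0,0,0],[1,-22,26,21,0,0,0],[1,-22,26,21,0,0,0]]]'
python3 - <<'E'
from h import *
t=cam("top");s=cam("scene")
crop(t,210,200,80,100,5,"v1.png");crop(s,205,185,90,90,6,"v2.png");crop(s,350,190,75,100,6,"v3.png");cv2.imwrite("pics/v4.png",t["frame"][:,:,::-1])
a=cv2.imread("pics/v1.png")[:500];b=cv2.imread("pics/v3.png")[100:600,:390]
cv2.imwrite("pics/v5.png",np.hstack([a,b]))
E
```

```text
time_s: 28.28
position: [0.2603, 0.4496, 0.2259]
tool_rot: [[-0.223, 0.001, -0.975], [0.975, 0.0, -0.223], [0.0, -1.0, -0.001]]
ft_force: [-0.4, -0.9, 0.1]
grip_width: 0.0854
```

View pics/v5.png

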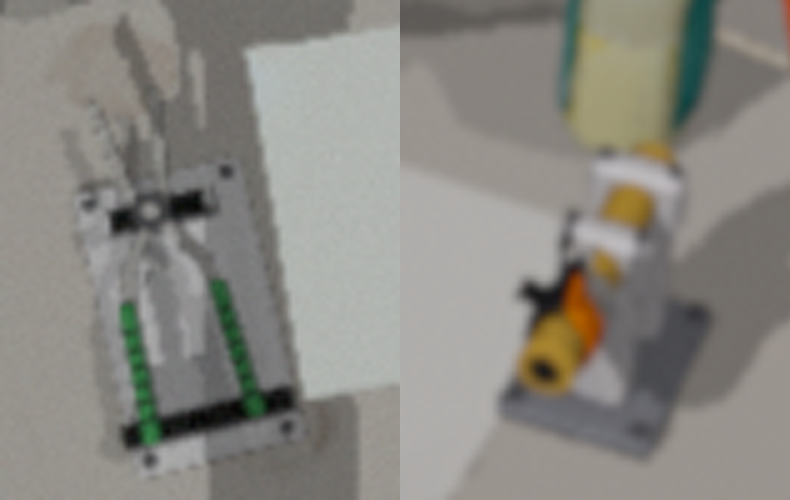

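View pics/v2.png

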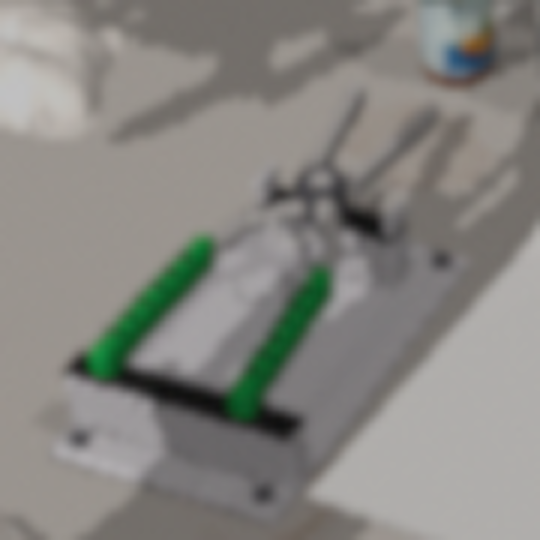

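View pics/v4.png

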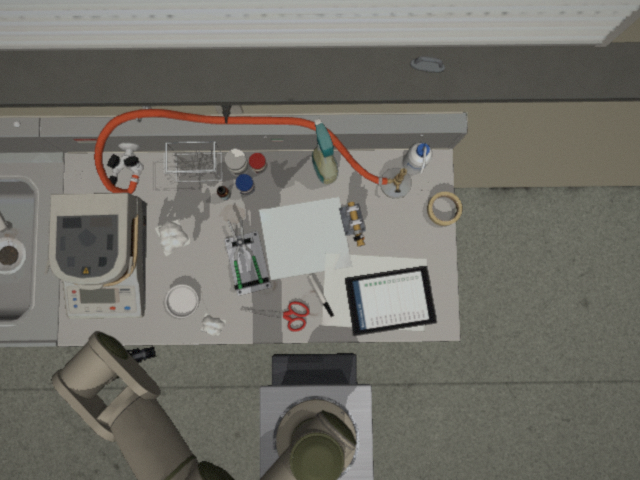

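Pliers are back on both bars with the pivot within about 1 px of where it started. The orange ear meets the black one, and the bystanders have not moved. Handing in.

```bash
python3 -c "
from rig import env
print(env.close_job())"
```

```text
the job is handed in; nothing more can be done
None
```

I closed the clip with the green-handled pliers, laid them back on their rest, and handed the job in at about 28 s of the 48 s. No verdict was reported.

- **Clip:** I slid the jaws along the tube until they sat astride the ears, then squeezed slowly with the grip limited to 30 N. The push on the tool dropped at a squeeze of about 0.25 rad, as expected for the click. In the pictures after release the orange ear stays against the black one and the steel catch has moved over. I could not read the clip's joint angle, so whether it lies within 0.16–0.21 rad is inferred from those pictures.
- **Hand and clip:** The fingers stayed about 13 cm from the clip, and I saw no force that would suggest a touch.
- **Pliers:** They lie flat across both bars with the jaws pointing the same way. In the last pictures the pivot is within about 1 pixel (3 mm) of where it started.
- **Bystanders:** None shows any visible shift in the last top view, and the arm is clear of everything.
- **Disagreement:** The two cameras differed by about 3 mm, and the wrist hid the clip from the scene camera while I worked there. I aligned the jaws on the top view and took the height from the arm's own position.

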